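Take the kettle off the gas ring

TASK

The kettle has boiled. Lift the spouted kettle by its arched top handle off the gas ring, keep it upright, and set it down gently in the middle of the round wooden trivet, so that its whole base rests on the wood, then let go. Leave the lidded pot alone on its own ring.

Things in the scene. Friction and masses are not known exactly. Their poses are not given: they have to be found in the camera images.
- kettle_handle (a point): Centre of the straight black grip (80 long, 18 wide, 18 mm thick) of the rigid arched handle over a steel kettle, on its axis, 172 mm above its base; x along the grip to the spout, y across, z up. Kettle: 0.5-0.9 kg, body 150 mm across (base 132), 181 mm high, spout tip 120 mm from the axis, about 105 mm up. 46 mm free between grip and the lid's small knob.
- ring_a_top (a point): Centre of the pan support of the round gas ring on which the kettle stands: 210 mm across, fixed, support 70 mm above the table. The pot's ring is alike.
- trivet_top (a point): Centre of the upper face of the round, plain wooden trivet lying on the table between the two gas rings: 190 mm across, 15 mm thick, does not move. z up.
- pot_center (a point): The lidded pot on the other gas ring, not to be moved: stainless steel, no spout, 162 mm across its lid rim, 110 mm high with the lid knob, with two side loops reaching 108 mm from its axis along its x. This point is on its axis, 50 mm above its base.

How it is judged:
By the outcome, as a careful person would: the job done as asked, in the order asked, and still so for the second after the job is handed in, with the robot touching nothing.
It also fails if it takes over 42 s, if anything falls off the work surface, if the arm or the gripper's body presses on something with over 40 N, if the wrist force passes 120 N, or if a joint passes its speed limit or range.

ROBOT

A 6-joint arm with a two-finger parallel gripper is mounted at the origin on the work surface. World frame = base frame: x ahead of the robot, y to its left, z up, the work surface at z = 0. Lengths are in m, angles in rad, forces in N, time in s.
With the tool pointing down it reaches from about 0.3 to 0.85 m from the base axis. Payload 4.2 kg.
Tool frame: the origin (TCP) lies on the centre line of the jaws, within the pads' length; the fingertips stand 14 mm ahead of it and the grasp point (between the pads) lies 5 mm behind it; z points along the fingers, y is the direction in which the jaws open and shut (so a half turn about z gives the same grasp; the last joint's range is limited). The gripper opens to 91 mm and grips with 3 to 60 N. Pads are 32 mm wide; open, the fingers measure 118 mm over their backs; the gripper's body (76 mm by 178 mm) begins 60 mm behind the grasp point.
Start: joints at [-1.329, 0.32, 1.565, -0, 1.257, -0.02], TCP at [0.149, -0.555, 0.228] pointing down, gripper open.
Joint ranges: [-3.11, 3.11], [-0.84, 2.01], [0.21, 2.61], [-1.34, 4.49], [0.05, 2.63], [-2.56, 2.56]. Speed limits (rad/s): [2.57, 2.57, 3.14, 3.14, 3.14, 3.14].

INTERFACE

Orientations are given as a rotation vector (axis times angle).
In Python, from workcell import r gives the robot as it stands.
- The arm moves only by the tool carry_out, never from a script. Its argument "commands" is a list of rows, each a list of 3 entries, a list of its own where there are three numbers: the turn, a rotation vector about the tool's x, y, z normalised to -1 to 1, where 1 is 4 degrees, then the shift along the tool's x, y, z normalised to -1 to 1, where 1 is 150 mm, then the opening, from -1 (shut) to 1 (fully open), so that 0 is half open. A call has 1 to 12 rows; each row shifts and turns the commanded pose from where the row before left it, along the tool's axes as they then stand; what a row does not reach is not made up. A row lasts 1/8 s, in which the tool goes at most 62.5 mm and 10.7 degrees, less where a joint would pass 70% of its speed; a pose out of reach is approached as far as the arm can. A call with a number of a shift or a turn outside -1 to 1 is refused whole. A call with a gripper value outside its range is refused whole. The fingers move at their own pace and stop on an object; "force" is the grip in N (left out, the last holds). Time passes only in rows, so rows that do not move let the fingers close. It gives the time, the measured TCP pose, the force and the opening at its end, in the units of the state.
- r.observe(): the state, without advancing time (a new reading comes with each control period).
- r.capture(name): name is "scene" or "top" or "wrist"; returns the picture (384x512x3 uint8, blue, green, red); there is no depth.
- r.get_calibration(name): a dict with "camera_matrix" (3x3 intrinsics, pixels), "rvec" (rotation vector, rad) and "tvec" (3), from world to camera coordinates, as OpenCV has them; the wrist camera has in their place "tool_from_camera" (4x4, takes a point from camera to tool coordinates, whose origin is the TCP and whose axes are the flange's). Camera axes: x right, y down, z forward; pixel columns grow to the right and rows downward; lengths in m; the calibration is good to about 2 mm. A picture is of the moment at which its call begins: read the wrist's pose just before it. get_calibration takes no time and is no camera call.
- r.job_done(): hands the job in, once; it reports no verdict.
The state is a dict: "time_s": time; "joints": joint angles; "qvel": joint speeds; "joint_efforts": joint torques, N m; "tool_pos": TCP position; "tool_rot": TCP orientation; "contact_force": force on the tool from outside, world axes, zero at the start; "torque": the same for the moment, N m; "grip_width": opening from 0.0 (shut) to 1.0 (fully open).
Only numpy, scipy, OpenCV 4.12 (cv2) and the standard library are available. Lean on these libraries where they do the work, as an engineer would, in place of code of your own. Each camera call takes 0.05 s, during which the arm holds its last target. There are 200 camera calls.

## Working session

There is one attempt and no reset: what is moved stays moved. The work goes in short steps, Python scripts to look and compute and a tool call to move; the robot and the scene stay as the last step left them, time stands still between calls to the robot, and variables do not carry over. Pictures are saved under pics/ and viewed, about 8 in all and at most 12, crops included, and the job is handed in when it is done.

Besides the shell and the picture viewer there is one more tool, called after "Request:" in YAML: its name, and indented under it one key for each argument. carry_out: Moves the arm, as the interface text tells. Scaled input: -1 to 1 covers 150 mm each way for a shift and 4 degrees each way for a turn. Its arguments: {"type":"object","properties":{"commands":{"type":"array","items":{"type":"array"}},"force":{"type":"number"}},"required":["commands"]}

```bash
mkdir -p pics; ls
python3 - <<'E'
from workcell import r
import cv2,numpy as np
s=r.observe();print(s)
a=r.capture("scene");b=r.capture("top")
cv2.imwrite("pics/s0.png",a);cv2.imwrite("pics/t0.png",b)
for n in("scene","top","wrist"):print(n,r.get_calibration(n))
E
```

```text
pics
{'time_s': 0.0, 'joints': array([-1.32899442e+00,  3.20307917e-01,  1.56567550e+00, -4.11074159e-05,
        1.25740061e+00, -1.99731489e-02]), 'qvel': array([-7.48706812e-04, -4.82464353e-05, -1.42870846e-03,  7.93874565e-04,
       -1.23579552e-03, -7.02639880e-04]), 'joint_efforts': array([ 3.81852311e-03, -4.12460375e+01, -2.31970918e+01,  7.31383986e-02,
        4.55560943e-02, -1.38817222e-04]), 'tool_pos': array([ 0.14869554, -0.55494211,  0.22711244]), 'tool_rot': array([-3.11295741e+00, -4.09810219e-01,  3.72280863e-04]), 'contact_force': array([-0.49964148, -0.39564096,  0.69833289]), 'torque': array([-0.03388783, -0.03199844,  0.00372743]), 'grip_width': 0.9954070488269986}
scene {'camera_matrix': array([[440.53641064,   0.        , 258.8598914 ],
       [  0.        , 440.53641064, 191.01691954],
       [  0.        ,   0.        ,   1.        ]]), 'rvec': array([ 1.96077757,  1.26644102, -0.58863107]), 'tvec': array([-0.20508694, -0.11581039,  1.36382879])}
top {'camera_matrix': array([[421.54453646,   0.        , 253.67184807],
       [  0.        , 421.54453646, 189.90175828],
       [  0.        ,   0.        ,   1.        ]]), 'rvec': array([ 2.19111857, -2.14511066,  0.09343269]), 'tvec': array([0.00663286, 0.48285091, 1.11839336])}
wrist {'camera_matrix': array([[319.42880137,   0.        , 256.66201257],
       [  0.        , 319.42880137, 189.71597323],
       [  0.        ,   0.        ,   1.        ]]), 'tool_from_camera': array([[-8.29882579e-04, -9.66500086e-01, -2.56664948e-01,
         7.28264465e-02],
       [ 9.99999077e-01, -1.07826423e-03,  8.26995115e-04,
         1.38914095e-03],
       [-1.07604348e-03, -2.56664025e-01,  9.66500088e-01,
        -1.57438858e-01],
       [ 0.00000000e+00,  0.00000000e+00,  0.00000000e+00,
         1.00000000e+00]])}
```

View pics/s0.png

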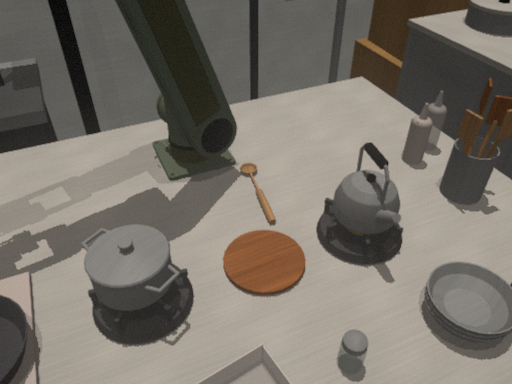

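View pics/t0.png

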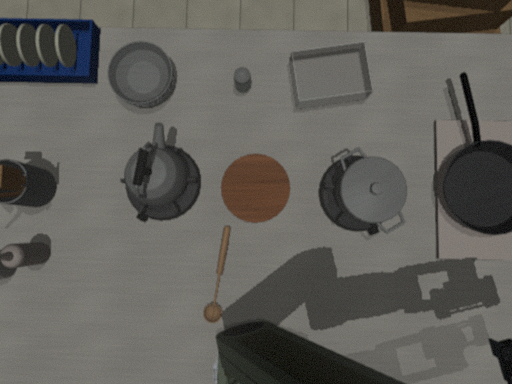

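The scene view shows the kettle at about (367,200), with its grip near (375,155), the trivet at (264,262) and the pot at (130,265). In the top view the grip is near (143,165), the spout tip at (159,128), the trivet at (255,187) and the pot at (374,188). Next I'll enlarge the kettle.

```bash
cat > h.py <<'E'
import numpy as np,cv2
from workcell import r
from scipy.spatial.transform import Rotation as R
def cam(n,s=None):
    c=r.get_calibration(n);K=c["camera_matrix"]
    if n=="wrist":
        T=np.eye(4);T[:3,:3]=R.from_rotvec(s["tool_rot"]).as_matrix();T[:3,3]=s["tool_pos"]
        W=T@c["tool_from_camera"];return K,W[:3,:3],W[:3,3]
    M=cv2.Rodrigues(c["rvec"])[0];return K,M.T,-M.T@c["tvec"]
def ray(C,p):
    K,M,o=C;d=M@np.linalg.inv(K)@np.array([p[0],p[1],1.]);return o,d/np.linalg.norm(d)
def plane(C,p,z):
    o,d=ray(C,p);return o+d*(z-o[2])/d[2]
def proj(C,X):
    K,M,o=C;q=K@(M.T@(np.asarray(X)-o));return q[:2]/q[2]
def tri(C1,p1,C2,p2):
    a,d=ray(C1,p1);b,e=ray(C2,p2)
    t=np.linalg.lstsq(np.c_[d,-e],b-a,rcond=None)[0];x=a+t[0]*d;y=b+t[1]*e
    return (x+y)/2,np.linalg.norm(x-y)
E
python3 - <<'E'
from h import *
a=cv2.imread("pics/s0.png");b=cv2.imread("pics/t0.png")
def up(i,x,y,w):return cv2.convertScaleAbs(cv2.resize(i[y:y+w,x:x+w],(400,400),interpolation=cv2.INTER_CUBIC),alpha=1.7)
cv2.imwrite("pics/c0.png",np.hstack([up(a,310,135,100),up(b,110,115,100)]))
for n,i in(("scene",a),("top",b)):
    h=cv2.cvtColor(i,cv2.COLOR_BGR2HSV);m=cv2.inRange(h,(3,120,50),(18,255,255))
    cs=max(cv2.findContours(m,0,2)[0],key=cv2.contourArea);e=cv2.fitEllipse(cs);print(n,e,plane(cam(n),e[0],.015))
E
```

```text
scene ((263.94403076171875, 261.6936950683594), (62.66889572143555, 80.52863311767578), 91.59710693359375) [0.50060567 0.01051405 0.015     ]
top ((255.26602172851562, 187.84182739257812), (65.31132507324219, 65.52481842041016), 40.20746994018555) [0.48910629 0.01273213 0.015     ]
```

View pics/c0.png

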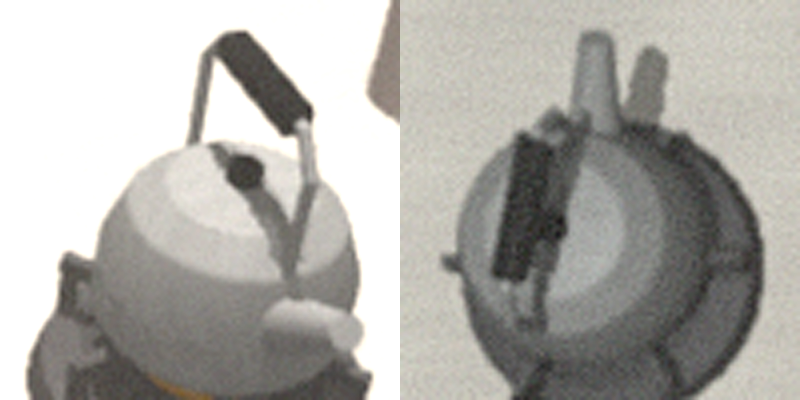

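Run:
```python
from h import *
S,T=cam("scene"),cam("top")
f=lambda p:(310+p[0]/4,135+p[1]/4); g=lambda p:(110+p[0]/4,115+p[1]/4)
for a,b in(((264,80),(120,209)),((231,38),(108,276)),((297,122),(132,142))):print(tri(S,f(a),T,g(b)))
z=.242
for p in((120,209),(108,276),(132,142)):print(plane(T,g(p),z))
print("spout tip",plane(T,g((195,35)),.175),"scene",plane(S,f((345,330)),.175))
print("cam origins",S[2],T[2])
```

```text
(array([0.50704348, 0.26677032, 0.24279362]), np.float64(0.002164660000849597))
(array([0.46969316, 0.27104685, 0.24563607]), np.float64(0.002733675307279115))
(array([0.54431178, 0.26151035, 0.24181332]), np.float64(0.0007103983773906673))
[0.50658921 0.26601277 0.242     ]
[0.46937579 0.27085167 0.242     ]
[0.5440843  0.26113724 0.242     ]
spout tip [0.62189765 0.24518845 0.175     ] scene [0.63001803 0.24268294 0.175     ]
cam origins [ 1.10634778 -0.28209341  0.78225288] [0.3741427  0.00529902 1.15930232]
```

Request:
carry_out:
  commands:
    - [[0,0,0.96],[0,0,-0.125],1]
    - [[0,0,0.96],[0,0,-0.125],1]
    - [[0,0,0.96],[0,0,-0.125],1]
    - [[0,0,0.96],[0,0,-0.125],1]
    - [[0,0,0.96],[0,0,-0.125],1]
    - [[0,0,0.96],[0,0,-0.125],1]
    - [[0,0,0],[0.1,-0.38,0],1]
    - [[0,0,0],[0.1,-0.38,0],1]
    - [[0,0,0],[0.1,-0.38,0],1]
    - [[0,0,0],[0.1,-0.38,0],1]
    - [[0,0,0],[0.1,-0.38,0],1]
    - [[0,0,0],[0.1,-0.38,0],1]
  force: 30

```text
time_s: 1.6
tool_pos: [0.286, -0.2274, 0.3402]
tool_rot: [-3.134, 0.221, -0.0]
contact_force: [0.8, -0.2, -0.3]
grip_width: 0.999
```

Request:
carry_out:
  commands:
    - [[0,0,0],[0.15,-0.37,0],1]
    - [[0,0,0],[0.15,-0.37,0],1]
    - [[0,0,0],[0.15,-0.37,0],1]
    - [[0,0,0],[0.15,-0.37,0],1]
    - [[0,0,0],[0,0,0],1]

```text
time_s: 2.22
tool_pos: [0.407, -0.0189, 0.3397]
tool_rot: [-3.134, 0.209, 0.002]
contact_force: [0.8, -0.3, -0.2]
grip_width: 0.997
```

Run:
```python
from h import *
s=r.observe();i=r.capture("wrist");cv2.imwrite("pics/w1.png",i);print(s["tool_pos"],s["tool_rot"],s["qvel"].round(3))
C=cam("wrist",s)
h=cv2.cvtColor(i,cv2.COLOR_BGR2HSV);m=cv2.inRange(h,(3,120,40),(18,255,255))
cs=max(cv2.findContours(m,0,2)[0],key=cv2.contourArea);print(cs.reshape(-1,2).min(0),cs.reshape(-1,2).max(0))
P=np.array([plane(C,p,.015)[:2] for p in cs.reshape(-1,2)])
print(cv2.fitEllipse(P.astype(np.float32)*1000))
T=cam("top");i=cv2.imread("pics/t0.png");m=cv2.inRange(cv2.cvtColor(i,cv2.COLOR_BGR2HSV),(3,120,50),(18,255,255))
cs=max(cv2.findContours(m,0,2)[0],key=cv2.contourArea)
P=np.array([plane(T,p,.015)[:2] for p in cs.reshape(-1,2)]);print("top",cv2.fitEllipse(P.astype(np.float32)*1000))
```

```text
[ 0.40695753 -0.01889435  0.33971829] [-3.13381885e+00  2.08792457e-01  2.04941669e-03] [-0.085 -0.026  0.024 -0.045  0.022 -0.033]
[164  31] [291 163]
((491.178466796875, 10.831222534179688), (183.46922302246094, 184.10675048828125), 88.35150909423828)
top ((489.77154541015625, 12.800928115844727), (178.3703155517578, 179.4940185546875), 78.14824676513672)
```

View pics/w1.png

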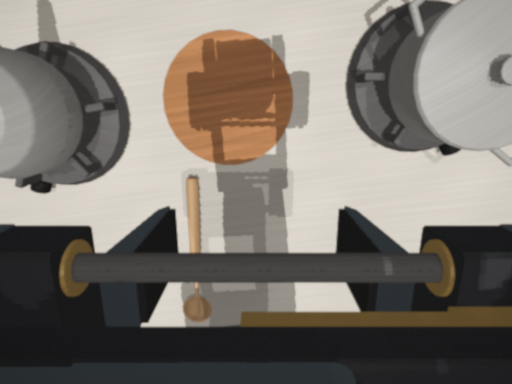

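Wrist view: trivet at (228,97), clear, and it agrees with the top view to within 2 mm. The kettle is at the left edge. Next, move above the grip.

Request:
carry_out:
  commands:
    - [[0,0,0],[0.082,-0.394,0],1]
    - [[0,0,0],[0.082,-0.394,0],1]
    - [[0,0,0],[0.082,-0.394,0],1]
    - [[0,0,0],[0.082,-0.394,0],1]
    - [[0,0,0],[0.082,-0.394,0],1]
    - [[0,0,0],[0,0,0],1]
    - [[0,0,0],[0,0,0],1]

```text
time_s: 3.15
tool_pos: [0.5082, 0.2599, 0.3401]
tool_rot: [3.132, -0.223, -0.001]
contact_force: [-1.0, -0.7, -0.5]
grip_width: 1.003
```

Run:
```python
from h import *
s=r.observe();i=r.capture("wrist");cv2.imwrite("pics/w2.png",cv2.convertScaleAbs(i,alpha=1.6));print(s["tool_pos"],s["tool_rot"],s["joints"])
C=cam("wrist",s);print(proj(C,[.507,.266,.242]),proj(C,[.544,.261,.242]),proj(C,[.4695,.271,.242]))
```

```text
[0.50819354 0.25993655 0.34010264] [ 3.13204359e+00 -2.22870246e-01 -1.39409524e-03] [ 4.53194686e-01  2.67406397e-01  1.36132473e+00 -9.67524613e-04
  1.51444580e+00  2.16612298e+00]
[248.00107007 198.47392257] [247.278601   153.90031294] [248.75938986 240.47764062]
```

View pics/w2.png

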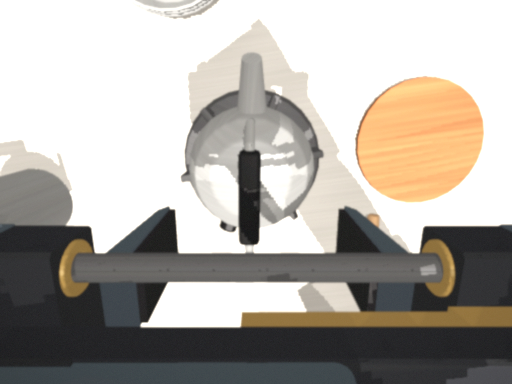

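The grip spans rows 150–244, columns 240–259, centred at (249,197). The prediction was (248,198), and the yaw is aligned. Descend and grip.

Request:
carry_out:
  commands:
    - [[0,0,0],[-0.01,-0.032,0.2],1]
    - [[0,0,0],[0,0,0.2],1]
    - [[0,0,0],[0,0,0.16],1]
    - [[0,0,0],[0,0,0.127],1]
    - [[0,0,0],[0,0,0],1]
    - [[0,0,0],[0,0,0],1]
  force: 45

```text
time_s: 3.95
tool_pos: [0.5079, 0.2659, 0.2388]
tool_rot: [-3.133, 0.222, -0.003]
contact_force: [0.6, 0.2, -0.7]
grip_width: 0.998
```

Request:
carry_out:
  commands:
    - [[0,0,0],[0,0,0],-0.4]
    - [[0,0,0],[0,0,0],-0.4]
    - [[0,0,0],[0,0,0],-0.5]
    - [[0,0,0],[0,0,0],-0.6]
    - [[0,0,0],[0,0,0],-1]
    - [[0,0,0],[0,0,0],-1]
    - [[0,0,0],[0,0,0],-1]
    - [[0,0,0],[0,0,0],-1]
  force: 45

```text
time_s: 4.95
tool_pos: [0.5075, 0.2666, 0.2373]
tool_rot: [3.133, -0.22, 0.0]
contact_force: [-0.2, -2.1, 0.4]
grip_width: 0.19
```

Width is about 17–18 mm, so the grip is held. Lift.

Request:
carry_out:
  commands:
    - [[0,0,0],[0,0,-0.02],-1]
    - [[0,0,0],[0,0,-0.04],-1]
    - [[0,0,0],[0,0,-0.06],-1]
    - [[0,0,0],[0,0,-0.08],-1]
    - [[0,0,0],[0,0,-0.08],-1]
    - [[0,0,0],[0,0,-0.06],-1]
    - [[0,0,0],[0,0,-0.04],-1]
    - [[0,0,0],[0,0,-0.02],-1]
    - [[0,0,0],[0,0,0],-1]
    - [[0,0,0],[0,0,0],-1]

```text
time_s: 6.2
tool_pos: [0.5072, 0.2667, 0.2969]
tool_rot: [3.133, -0.22, -0.001]
contact_force: [0.1, 0.3, -4.9]
grip_width: 0.196
```

Run:
```python
from h import *
s=r.observe();print(s["tool_pos"],s["torque"],s["contact_force"])
a=r.capture("scene");w=r.capture("wrist")
cv2.imwrite("pics/l1.png",cv2.convertScaleAbs(np.hstack([cv2.resize(a[90:270,270:450],(380,380)),cv2.resize(w[:285],(420,234))[:0].reshape(0,420,3) if 0 else cv2.resize(w[:,:420],(415,380))]),alpha=1.6))
```

```text
[0.50717414 0.26673009 0.29691631] [0.01427818 0.01592456 0.0168917 ] [ 0.05106674  0.25512967 -4.92557353]
```

View pics/l1.png

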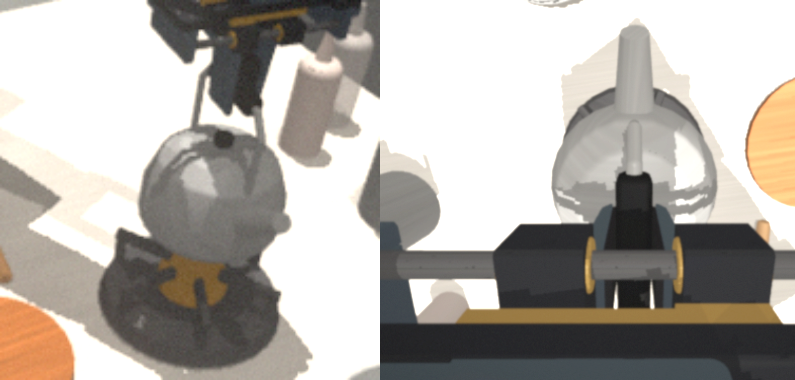

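The kettle hangs upright, clear of the ring, with about 5 N on the wrist and negligible moment. Carry it over the trivet.

Request:
carry_out:
  commands:
    - [[0,0,0],[0.0105,0.05,0],-1]
    - [[0,0,0],[0.0105,0.1,0],-1]
    - [[0,0,0],[0.0105,0.15,0],-1]
    - [[0,0,0],[0.0105,0.19,0],-1]
    - [[0,0,0],[0.0105,0.19,0],-1]
    - [[0,0,0],[0.0105,0.19,0],-1]
    - [[0,0,0],[0.0105,0.19,0],-1]
    - [[0,0,0],[0.0105,0.19,0],-1]
    - [[0,0,0],[0.0105,0.19,0],-1]
    - [[0,0,0],[0.0105,0.13,0],-1]
    - [[0,0,0],[0.0105,0.08,0],-1]
    - [[0,0,0],[0.0105,0.047,0],-1]

```text
time_s: 7.8
tool_pos: [0.4902, 0.0111, 0.2976]
tool_rot: [-3.134, 0.222, -0.0]
contact_force: [1.0, 0.7, -5.3]
grip_width: 0.192
```

Request:
carry_out:
  commands:
    - [[0,0,0],[0,0,0],-1]
    - [[0,0,0],[0,0,0.05],-1]
    - [[0,0,0],[0,0,0.1],-1]
    - [[0,0,0],[0,0,0.12],-1]
    - [[0,0,0],[0,0,0.12],-1]
    - [[0,0,0],[0,0,0.12],-1]
    - [[0,0,0],[0,0,0.08],-1]
    - [[0,0,0],[0,0,0.05],-1]
    - [[0,0,0],[0,0,0],-1]
    - [[0,0,0],[0,0,0],-1]

```text
time_s: 9.05
tool_pos: [0.4909, 0.0121, 0.2019]
tool_rot: [-3.134, 0.22, -0.002]
contact_force: [0.5, -0.2, -5.1]
grip_width: 0.195
```

Run:
```python
from h import *
s=r.observe();print(s["tool_pos"],s["torque"],s["contact_force"])
a=r.capture("scene");cv2.imwrite("pics/l2.png",cv2.convertScaleAbs(cv2.resize(a[90:340,150:400],(500,500)),alpha=1.6))
```

```text
[0.49094719 0.01213887 0.20194277] [ 0.035258   -0.04962716  0.01833394] [ 0.45586472 -0.17597936 -5.13841201]
```

View pics/l2.png

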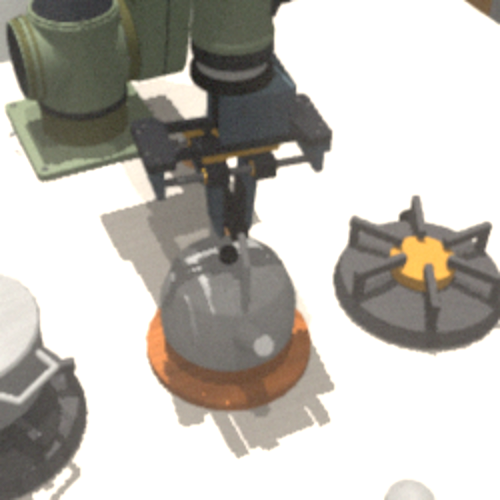

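The kettle is upright and centred over the trivet, with an estimated 20 mm left. Lower it slowly.

Request:
carry_out:
  commands:
    - [[0,0,0],[0,0,0.04],-1]
    - [[0,0,0],[0,0,0.035],-1]
    - [[0,0,0],[0,0,0.02],-1]
    - [[0,0,0],[0,0,0.013],-1]
    - [[0,0,0],[0,0,0.007],-1]
    - [[0,0,0],[0,0,0],-1]
    - [[0,0,0],[0,0,0],-1]

```text
time_s: 9.98
tool_pos: [0.4906, 0.0121, 0.1842]
tool_rot: [3.134, -0.22, 0.0]
contact_force: [0.4, 0.0, -4.9]
grip_width: 0.194
```

Request:
carry_out:
  commands:
    - [[0,0,0],[0,0,0.007],-1]
    - [[0,0,0],[0,0,0.003],-1]
    - [[0,0,0],[0,0,0],-1]
    - [[0,0,0],[0,0,0],-1]

```text
time_s: 10.48
tool_pos: [0.4905, 0.0121, 0.1827]
tool_rot: [3.134, -0.22, 0.0]
contact_force: [0.1, 0.4, -6.0]
grip_width: 0.194
```

Request:
carry_out:
  commands:
    - [[0,0,0],[0,0,0.005],-1]
    - [[0,0,0],[0,0,0.003],-1]
    - [[0,0,0],[0,0,0],-1]

```text
time_s: 10.85
tool_pos: [0.4906, 0.012, 0.1823]
tool_rot: [3.134, -0.22, 0.001]
contact_force: [-2.0, -1.2, 3.3]
grip_width: 0.193
```

Run:
```python
from h import *
s=r.observe();print(s["tool_pos"],s["torque"],s["contact_force"])
```

```text
[0.49060384 0.01204958 0.18225262] [-0.03591923  0.47391934 -0.01674704] [-2.04626841 -1.15432599  3.33357324]
```

Contact at the expected height, with the force reversing to +3 N. Release gently, then rise.

Request:
carry_out:
  commands:
    - [[0,0,0],[0,0,0],-1]
    - [[0,0,0],[0,0,0],-1]
    - [[0,0,0],[0,0,0],-0.4]
    - [[0,0,0],[0,0,0],0]
    - [[0,0,0],[0,0,0],0.4]
    - [[0,0,0],[0,0,0],0.4]
    - [[0,0,0],[0,0,0],0.4]
    - [[0,0,0],[0,0,0],0.4]
  force: 8

```text
time_s: 11.85
tool_pos: [0.4905, 0.0121, 0.1814]
tool_rot: [3.134, -0.22, 0.0]
contact_force: [0.1, -0.3, -0.6]
grip_width: 0.701
```

Request:
carry_out:
  commands:
    - [[0,0,0],[0,0,-0.06],0.4]
    - [[0,0,0],[0,0,-0.12],0.4]
    - [[0,0,0],[0,0,-0.2],0.4]
    - [[0,0,0],[0,0,-0.25],0.4]
    - [[0,0,0],[0,0,-0.2],0.4]
    - [[0,0,0],[0,0,0],0.4]
    - [[0,0,0],[0,0,0],0.4]

```text
time_s: 12.72
tool_pos: [0.4899, 0.0121, 0.3052]
tool_rot: [3.134, -0.22, -0.002]
contact_force: [-1.1, 0.1, -0.1]
grip_width: 0.697
```

Run:
```python
from h import *
s=r.observe();print(s["tool_pos"],s["contact_force"])
C=cam("wrist",s);S=cam("scene")
a=r.capture("scene");w=r.capture("wrist")
print("expected grip px",proj(C,[.4905,.012,.187]))
h=w[:240,180:330];m=cv2.inRange(h,(0,0,0),(35,35,35))
n,l,st,ce=cv2.connectedComponentsWithStats(m);k=[(st[j].tolist(),ce[j].round(1).tolist()) for j in range(1,n) if st[j,4]>150];print(k)
cv2.imwrite("pics/e1.png",cv2.convertScaleAbs(np.hstack([cv2.resize(a[130:330,150:350],(390,390)),cv2.resize(w[:,60:444],(390,390))]),alpha=1.6))
```

```text
[0.48990396 0.01213755 0.30518244] [-1.07018127  0.12455555 -0.09793196]
expected grip px [255.2838945 189.1592905]
[([67, 144, 19, 35, 579], [76.4, 161.3]), ([68, 180, 18, 49, 207], [78.9, 192.6]), ([0, 210, 20, 30, 415], [11.1, 227.8]), ([135, 211, 15, 29, 353], [141.4, 227.1])]
```

View pics/e1.png

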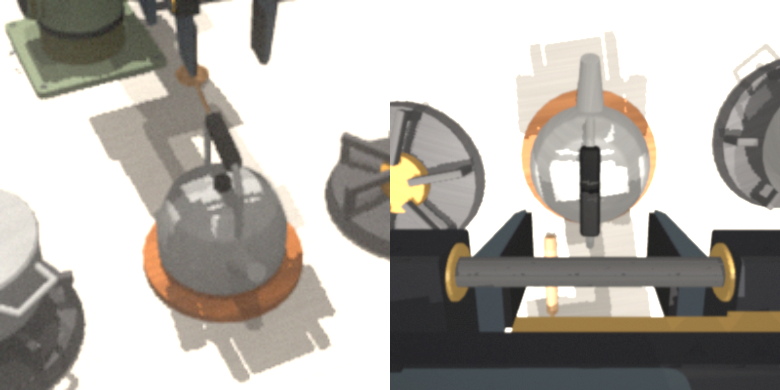

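The kettle stands upright on the trivet. Its grip is at about (256,187) against the expected (255,189), with wood visible all round the base, and the gripper is clear.

```bash
python3 -c "
from workcell import r
print(r.job_done())"
```

```text
the job is handed in; nothing more can be done
None
```

I gripped the kettle by its arched handle, lifted it about 60 mm off the ring and carried it upright to the trivet. I lowered it until it made contact at the expected height, let go and moved straight up clear. The job was handed in at about 12.8 s.

**Last checks:**
- **Position:** after release the grip was within about 2 px (roughly 2 mm) of the predicted spot over the trivet centre. Wood shows around the base on the visible sides, and the kettle looks upright.
- **Forces:** readings were about −5 to −6 N while carrying and +3 N at touchdown. About 1 N remained after release, similar to the free-space reading, with the gripper touching nothing.
- **Pot:** it was not approached and looks unmoved on its ring in the part of it the last view shows. I did not measure its position again.

**Disagreement:** the first scene-view estimate of the trivet centre was 11 mm off in x from the top view, probably because its edge was included in the colour mask. The top and wrist views agreed within 2 mm, so I used those.

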